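Load the drilling fixture and lock it

TASK

Load the drilling fixture: push the larger plywood board along the bench until it sits square and flush against both fences of the corner, then slide the flat locking plate, round nose first, fully home into the slot in the end stop so that it lies in front of the board. Slide both along the bench, do not lift them clear of it, and leave the other things on the bench where they are.

Things in the scene. Friction and masses are not known exactly. Their poses are not given: they have to be found in the camera images.
- fixture: Dark wooden fixture fixed to the bench, 30 mm high. Origin: inside corner of its two fences, at bench height. +y runs along the long fence to the end stop, +x through the long fence. Long fence: inner face at x = 0, y = -240 to 0 mm, 26 mm thick. End stop: block with its face at y = 0, 90 mm long in y, x = -187 to 26 mm, with the slot for the plate in this face.
- slot_mouth (a point): Middle of the slot's mouth at bench height (x = -125, y = 0 mm of the fixture, axes as the fixture's). The slot runs in +y: 64 mm wide in x (fixture x = -157 to -93 mm), 13 mm high from the bench, 75 mm deep with a closed end, under a dark steel roof plate 8 mm thick.
- board: The larger plywood board, lying flat: 90 mm in its x, 140 mm in its y, 18 mm thick. Origin: centre of its underside. It starts within 20 degrees of its seated direction. Seated flush, its axes agree with the fixture's and its origin is at x = -45, y = -70 mm of the fixture.
- plate: Flat aluminium locking plate, 60 mm wide (x), 8 mm thick, 160 mm long (y), half-round nose at its +y end; wooden grip across its -y end (60 mm wide, y = -80 to -56 mm, top 34 mm above the bench). Origin: underside, mid-length (nose tip at y = +80 mm). Fully home, its axes agree with the fixture's and its origin is at x = -125, y = -5 mm of the fixture, 5 mm clear of the board.
- offcut: Bystander: small plywood offcut, 50 x 75 x 18 mm, origin under its centre.
- tin: Bystander: open steel tin, 68 mm across, 60 mm high, origin under its centre.
- jar: Bystander: amber jar with black cap, 60 mm across, 75 mm high, origin under its centre.
- hammer: Bystander: hammer lying on the bench, about 280 mm long along its x, handle to -x, origin under its middle.
- wrench: Bystander: wrench lying on the bench, about 180 mm long along its x, origin under its middle.
- glue: Bystander: white glue bottle, 60 mm across, 170 mm high, origin under its centre.
- pot: Bystander: black brush pot, 84 mm across, 100 mm high, origin under its centre.
Not all that is in view belongs to the job. Leave any orange look-alike of the board alone.

How it is judged:
On the way, in this order (a step that is already met when the one before it is completed fails the run):
1. the board is square and flush in the fence corner while the plate is still outside the slot (x of board in the frame of fixture above -0.049 m and y of board in the frame of fixture between -0.074 and -0.06 m and angle between the y axis of board and the y axis of fixture, either way round below 0.04 rad and height (world z) of board below 0.005 m and y of plate in the frame of fixture below -0.08 m), for 0.2 s.
2. the plate is fully home in the slot with the board still flush (x of board in the frame of fixture above -0.049 m and y of board in the frame of fixture between -0.074 and -0.06 m and angle between the y axis of board and the y axis of fixture, either way round below 0.04 rad and height (world z) of each of board, plate below 0.005 m and y of plate in the frame of fixture above -0.012 m and x of plate in the frame of fixture between -0.131 and -0.119 m and angle between the y axis of plate and the y axis of fixture, either way round below 0.1 rad), for 0.2 s.
At the end, for the whole second after the job is handed in: The board lies flat within 4 mm of flush on both fences and within 0.04 rad of square; the plate lies flat in the slot, its nose within 7 mm of the slot's closed end, within 6 mm of the slot's centre line and 0.1 rad of its direction; both are at rest (all of step 2 and linear speed of each of board, plate below 0.01 m/s); the robot touches nothing.
It fails at once if a bystander is moved more than 30 mm (distance of any of offcut, tin, jar, hammer, wrench, glue, pot from where it was at the start of the episode above 0.03 m).
It fails at once if the board or the plate is lifted more than 30 mm off the bench (height (world z) of any of board, plate above 0.03 m).
It also fails if it takes over 72 s, if anything falls off the work surface, if the arm or the gripper's body presses on something with over 40 N, if the wrist force passes 120 N, or if a joint passes its speed limit or range.

ROBOT

A 7-joint arm with a two-finger parallel gripper is mounted at the origin on the work surface. World frame = base frame: x ahead of the robot, y to its left, z up, the work surface at z = 0. Lengths are in m, angles in rad, forces in N, time in s.
With the tool pointing down it reaches from about 0.425 to 0.875 m from the base axis. Payload 4.7 kg.
Tool frame: the origin (TCP) lies at the very end of the fingers, on their centre line; the grasp point (between the pads) lies behind it (ctrl.tcp_to_grasp is the y of the grasp point in the tool frame, in m); y points along the fingers, x is the direction in which the jaws open and shut, and the axes are right-handed (so a half turn about y gives the same grasp; the last joint's range is limited). The gripper opens to 87 mm and grips with 3 to 60 N. Pads are 19 mm wide; open, the fingers measure 117 mm over their backs; the gripper's body (75 mm by 190 mm) begins 51 mm behind the grasp point.
Start: joints at [-1.296, 0.321, -0.07, 1.45, 0.023, 1.371, -0.057], TCP at [0.168, 0.628, 0.223] pointing down, gripper open.
Joint ranges: [-2.86, 2.86], [-0.3, 2.09], [-1.38, 1.24], [0.06, 2.45], [-1.56, 4.7], [0.09, 2.05], [-2.69, 2.69]. Speed limits (rad/s): [2.57, 2.57, 3.14, 3.14, 3.14, 3.14, 3.14].

INTERFACE

Orientations are given as a rotation vector (axis times angle).
In Python, from bench import ctrl, get_image, workorder gives the robot as it stands.
- The arm moves only by the tool drive_tool, never from a script. Its argument "increments" is text: rows parted by semicolons, each of 5 numbers parted by spaces: the shift along the tool's x, y, z in mm, then the turn about the tool's y in degrees, then the closure in counts, from 0 (fully open) to 255 (shut). In form: tx ty tz yaw fingers; .... A call has 1 to 20 rows; each row shifts and turns the commanded pose from where the row before left it, along the tool's axes as they then stand; what a row does not reach is not made up. A row lasts 1/8 s, in which the tool goes at most 62.5 mm and 10.7 degrees, less where a joint would pass 70% of its speed; a pose out of reach is approached as far as the arm can. A call is refused whole if a number of a shift passes 62.5 or a number of a turn 10.7, either way. A call with a gripper value outside its range is refused whole. The fingers move at their own pace and stop on an object; "squeeze" is the grip in N (left out, the last holds). Time passes only in rows, so rows that do not move let the fingers close. It gives the time, the measured TCP pose, the force and the opening at its end, in the units of the state.
- ctrl.get_state(): the state, without advancing time (a new reading comes with each control period).
- get_image(name): name is "scene" or "top"; returns a dict with "img" (480x640x3 uint8, red, green, blue), "mtx" (3x3 intrinsics, pixels), "camera_from_world" (4x4, takes a point from world to camera coordinates). Camera axes: x right, y up, looking along -z (the intrinsics and any distortion apply to the point x, -y, -z); pixel columns grow to the right and rows downward; lengths in m; the calibration is good to about 2 mm. A picture is of the moment at which its call begins. There is no depth.
- workorder.close_job(): hands the job in, once; it reports no verdict.
The state is a dict: "time": time; "joint_positions": joint angles; "qd": joint speeds; "joint_torque": joint torques, N m; "position": TCP position; "tool_rot": TCP orientation; "ft_force": force on the tool from outside, world axes, zero at the start; "torque": the same for the moment, N m; "grip_width": opening from 0.0 (shut) to 1.0 (fully open).
Only numpy, scipy, OpenCV 4.12 (cv2) and the standard library are available. Lean on these libraries where they do the work, as an engineer would, in place of code of your own. Each camera call takes 0.05 s, during which the arm holds its last target.

## Working session

There is one attempt and no reset: what is moved stays moved. The work goes in short steps, Python scripts to look and compute and a tool call to move; the robot and the scene stay as the last step left them, time stands still between calls to the robot, and variables do not carry over. Pictures are saved under pics/ and viewed, and the job is handed in when it is done.

Besides the shell and the picture viewer there is one more tool, called after "Emit:" by a JSON object that holds its "fn" and its "kwargs". drive_tool: Moves the arm, as the interface text tells. Its arguments: {"type":"object","properties":{"increments":{"type":"string"},"squeeze":{"type":"number"}},"required":["increments"]}

```bash
ls; mkdir -p pics; python3 - <<'E'
from bench import ctrl,get_image
import cv2
print(ctrl.get_state(), ctrl.tcp_to_grasp)
for n in("scene","top"):
    d=get_image(n); cv2.imwrite(f"pics/{n}0.png",d["img"][:,:,::-1]); print(d["mtx"],d["camera_from_world"], d.keys())
E
```

```text
pics
{'time': 0.0, 'joint_positions': array([-1.29591411,  0.32183347, -0.07009241,  1.45164352,  0.02260112,
        1.37078809, -0.05691601]), 'qd': array([ 0.00161327, -0.00116885,  0.00102118,  0.00095897, -0.00045888,
        0.00056143,  0.00158934]), 'joint_torque': array([ 4.21232135e-04, -4.91293359e+01, -4.03496716e-01, -3.12527204e+01,
       -6.38796366e-02,  4.40497440e-02,  1.79997264e-04]), 'position': array([0.16749878, 0.62749199, 0.22147057]), 'tool_rot': array([-1.32259394, -1.01397532,  1.0163673 ]), 'ft_force': array([-0.72961028, -0.04188236, -0.72908209]), 'torque': array([-0.01753702, -0.02929294, -0.06000378]), 'grip_width': 1.0003364444454472} -0.0187
[[531.48542866   0.         320.27498062]
 [  0.         531.48542866 236.90197429]
 [  0.           0.           1.        ]] [[-0.21427604  0.97675843  0.00536171  0.12182354]
 [-0.67955357 -0.15301534  0.71749094  0.30486845]
 [ 0.70163575  0.15009755  0.6965472  -1.64438906]
 [ 0.          0.          0.          1.        ]] dict_keys(['img', 'mtx', 'camera_from_world'])
[[497.48206726   0.         318.03216773]
 [  0.         497.48206726 240.81386976]
 [  0.           0.           1.        ]] [[-0.02367271 -0.99948549  0.02164146 -0.01148646]
 [ 0.98277475 -0.01929723  0.18379719 -0.50368356]
 [-0.18328501  0.02561966  0.98272592 -1.14646755]
 [ 0.          0.          0.          1.        ]] dict_keys(['img', 'mtx', 'camera_from_world'])
```

View pics/scene0.png

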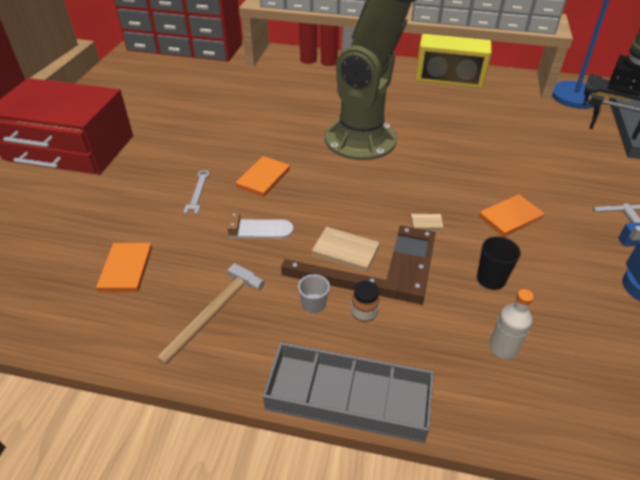

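View pics/top0.png

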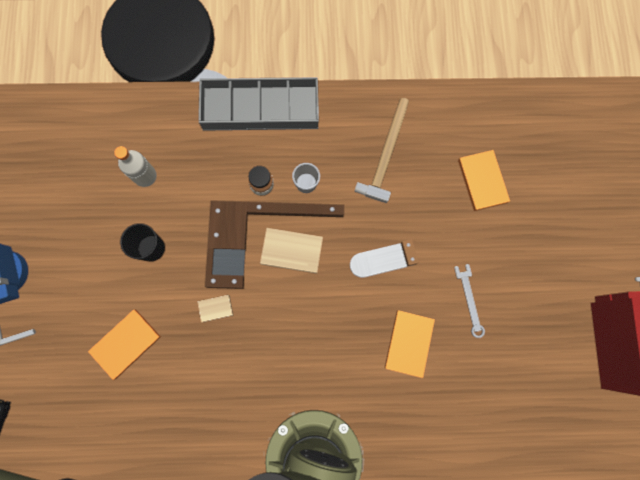

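```bash
cat > h.py <<'E'
import numpy as np,cv2
from bench import ctrl,get_image
def ray(d,u,v,z=0.):
    M=d["camera_from_world"];K=d["mtx"];R=M[:3,:3];t=M[:3,3]
    c=-R.T@t; p=np.array([(u-K[0,2])/K[0,0],-(v-K[1,2])/K[1,1],-1.]); w=R.T@p
    return c+w*(z-c[2])/w[2]
def proj(d,P):
    M=d["camera_from_world"];K=d["mtx"];p=M[:3,:3]@np.array(P,float)+M[:3,3]
    return np.array([K[0,2]+K[0,0]*p[0]/-p[2],K[1,2]+K[1,1]*-p[1]/-p[2]])
def crop(d,x0,y0,x1,y1,s,fn,lines=[]):
    im=d["img"][:,:,::-1].copy()
    c=cv2.resize(im[y0:y1,x0:x1],None,fx=s,fy=s,interpolation=cv2.INTER_CUBIC)
    for pts,col in lines:
        q=np.array([((proj(d,P)-[x0,y0]+.5)*s-.5) for P in pts])
        cv2.polylines(c,[np.round(q).astype(int)],True,col,1)
    cv2.imwrite(fn,c)
def rect(x0,x1,y0,y1,z): return np.array([[x0,y0,z],[x1,y0,z],[x1,y1,z],[x0,y1,z]])
def tf(pose,P):
    x,y,a=pose;P=np.atleast_2d(P);c,s=np.cos(a),np.sin(a)
    return np.c_[x+c*P[:,0]-s*P[:,1],y+s*P[:,0]+c*P[:,1],P[:,2]]
def inF(F,p):
    c,s=np.cos(F[2]),np.sin(F[2]);d=np.array(p[:2])-F[:2];return np.array([c*d[0]+s*d[1],-s*d[0]+c*d[1]])
E
python3 - <<'E'
from h import *
d=get_image("top"); crop(d,200,190,360,310,5,"pics/c1.png"); crop(d,340,230,430,290,8,"pics/c2.png")
d=get_image("scene"); crop(d,220,200,440,310,3.6,"pics/c3.png")
E
```

```text
(no output)
```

View pics/c1.png

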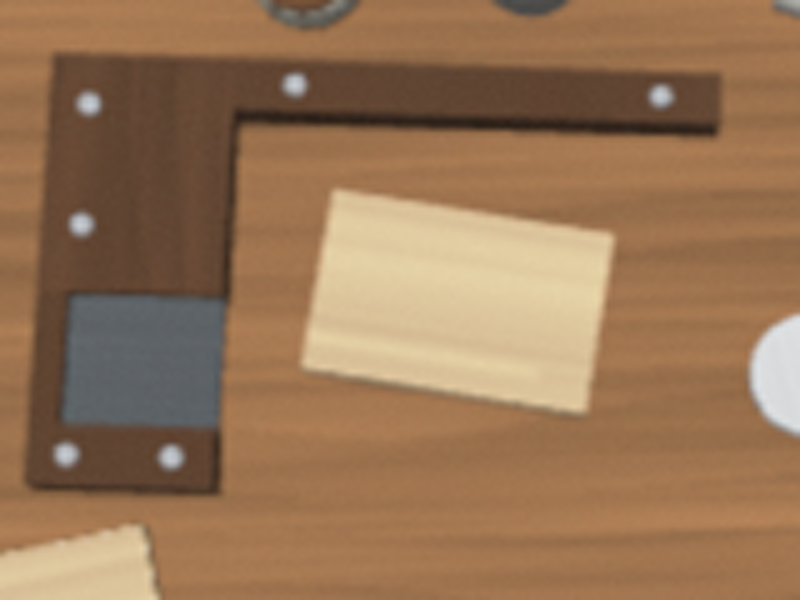

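View pics/c2.png

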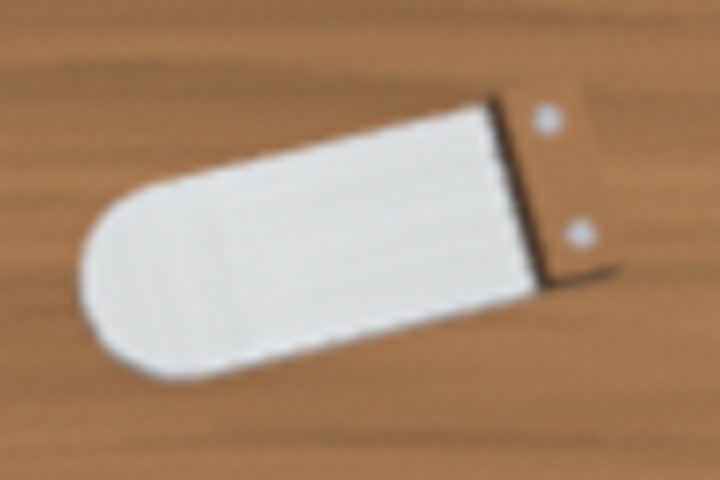

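View pics/c3.png

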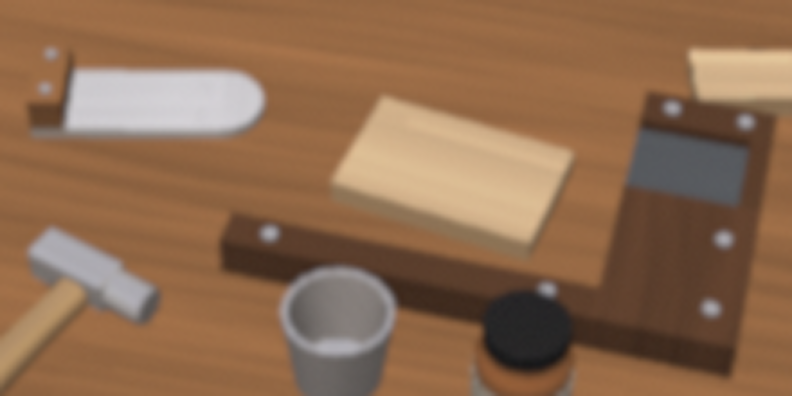

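```bash
cat > fit0.py <<'E'
from h import *
from scipy.optimize import least_squares
d=get_image("top");ds=get_image("scene")
def px(l,x0,y0,s): return [((a+.5)/s-.5+x0,(b+.5)/s-.5+y0) for a,b in l]
def fit(model,obs,z,a0):
    W=np.array([ray(d,u,v,z)[:2] for u,v in obs]);m=np.array(model)
    f=lambda p:(tf(p,np.c_[m,np.zeros(len(m))])[:,:2]-W).ravel()
    r=least_squares(f,[*W.mean(0),a0]);print(r.x,np.round(r.fun*1e3,1));return r.x
F=fit([(.026,.09),(.026,-.24),(0,0),(-.187,.09),(-.187,0)],px([(54,54),(721,73),(237,110),(27,487),(218,492)],200,190,5),.03,0)
B=fit([(.045,.07),(.045,-.07),(-.045,-.07),(-.045,.07)],px([(333,190),(615,235),(587,413),(303,368)],200,190,5),.018,0)
P=px([(160,183),(488,103),(200,378),(540,292),(80,275)],340,230,8)
W=np.array([ray(d,u,v,.008)[:2] for u,v in P])
def g(p):
    q=np.array([inF(p,w) for w in W])
    return [q[0,0]-.03,q[1,0]-.03,q[2,0]+.03,q[3,0]+.03,q[1,1]+.056,q[3,1]+.056,np.hypot(*(q[4]-[0,.05]))-.03]
r=least_squares(g,[*W.mean(0),.2]);Pp=r.x;print(Pp,np.round(r.fun*1e3,1))
np.savez("poses.npz",F=F,B=B,P=Pp)
fl=[(tf(F,rect(0,.026,-.24,0,.03)),(0,255,0)),(tf(F,rect(-.187,.026,0,.09,.03)),(0,255,0)),(tf(F,rect(-.157,-.093,0,.075,.03)),(255,255,0)),(tf(B,rect(-.045,.045,-.07,.07,.018)),(0,0,255)),(tf(Pp,rect(-.03,.03,-.08,.08,.008)),(255,0,255)),(tf(Pp,rect(-.03,.03,-.08,-.056,.034)),(255,0,255))]
crop(d,200,180,440,320,3.3,"pics/o1.png",fl);crop(ds,210,190,450,320,3.3,"pics/o2.png",fl)
print("B in F",inF(F,B),B[2]-F[2],"P in F",inF(F,Pp),Pp[2]-F[2])
E
python3 fit0.py
```

```text
[ 0.58250502  0.15058806 -0.0447386 ] [-0.2 -0.1  0.6 -1.7 -0.2  1.  -0.2  0.   0.1  0.8]
[ 0.48766255  0.04227288 -0.17794184] [ 0.  -0.6  0.5  0.1 -0.2  0.2 -0.3  0.4]
[ 0.4602593  -0.17965054  0.22049757] [ 0.5  0.5 -0.9 -0.4 -0.9 -0.4  1.3]
B in F [-0.08990332 -0.11244851] -0.13320323668888812 P in F [-0.10735392 -0.33537544] 0.2652361783437492
```

View pics/o1.png

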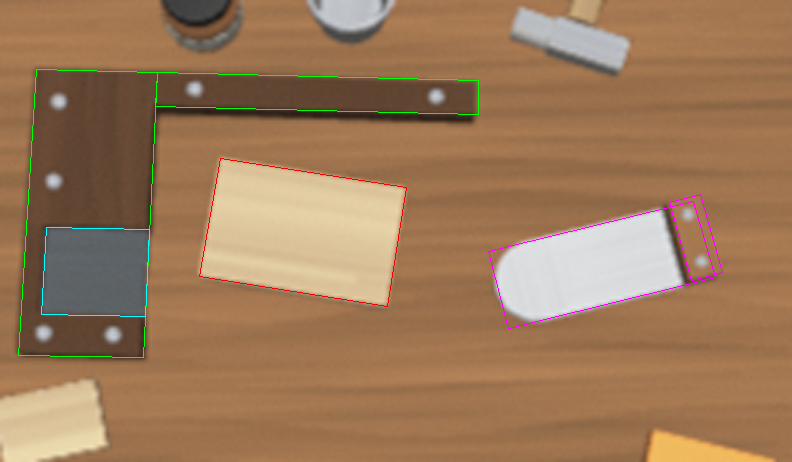

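View pics/o2.png

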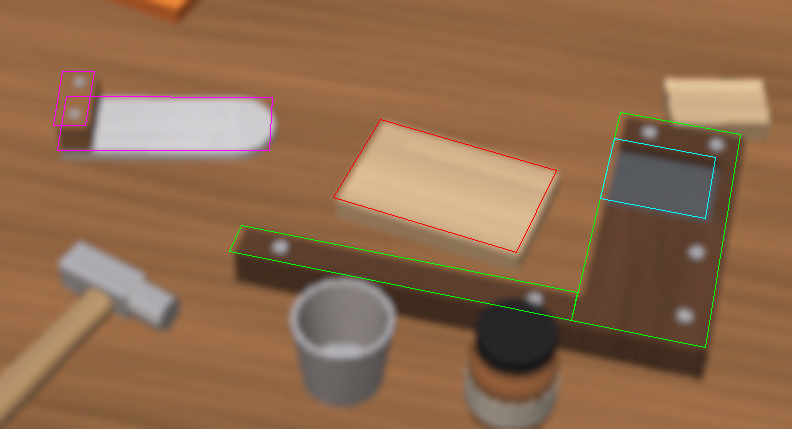

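```bash
cat >> h.py <<'E'
from scipy.spatial.transform import Rotation as Ro
def tool():
    s=ctrl.get_state();R=Ro.from_rotvec(s["tool_rot"]).as_matrix();return s["position"],R,s
def plan(x,y,z,ang):
    """tool x at world angle ang (mod pi)"""
    p,R,s=tool();sh=R.T@(np.array([x,y,z])-p)*1e3
    a=np.arctan2(R[1,0],R[0,0]);da=(ang-a+np.pi/2)%np.pi-np.pi/2
    print("now",np.round(p,4),"yaw",np.round(a,3),"down",np.round(R[:,1],4),"| shift mm",np.round(sh,1),"turn deg about tool y",np.round(-np.degrees(da),2),"j7",s["joint_positions"][6].round(2))
def st():
    p,R,s=tool();a=np.arctan2(R[1,0],R[0,0]);print(s["time"],np.round(p,4),"yaw",round(a,4),"F",np.round(s["ft_force"],1),"w",round(s["grip_width"],3))
z=None
E
python3 - <<'E'
from h import *
d=get_image("top")
for n,u,v in [("glue",135,170),("pot",145,245),("jar",261,180),("tin",306,180),("hammer head",373,192)]: print(n,ray(d,u,v,.03)[:2].round(3))
q=np.load("poses.npz");B=q["B"];F=q["F"]
t=tf(B,[-.061,0,.12])[0];print(t)
plan(*t,B[2]+np.pi/2)
E
```

```text
glue [0.694 0.427]
pot [0.504 0.395]
jar [0.663 0.115]
tin [0.661 0.003]
hammer head [ 0.627 -0.162]
[0.42762573 0.05307014 0.12      ]
now [0.1676 0.6279 0.2223] yaw 1.31 down [-1.e-04 -4.e-04 -1.e+00] | shift mm [-488.3  102.5 -399.4] turn deg about tool y -4.74 j7 -0.06
```

Emit:
{"fn": "drive_tool", "kwargs": {"increments": "-44 4 -36 0 0;-44 4 -36 0 0;-44 4 -36 0 0;-44 4 -36 0 0;-44 4 -36 0 0;-44 4 -36 0 0;-44 4 -36 0 0;-44 4 -36 0 0;-44 4 -36 0 0;-44 4 -36 0 0;-44 5 -36 0 0;0 0 0 -4.7 0;0 0 0 0 0"}}

```text
time: 1.98
position: [0.4255, 0.058, 0.1777]
tool_rot: [-1.289, -1.075, 1.075]
ft_force: [-0.1, -0.2, 0.1]
grip_width: 1.0
```

```bash
python3 - <<'E'
from h import *
st()
q=np.load("poses.npz");B=q["B"];F=q["F"]
plan(*tf(B,[-.061,0,.03])[0],B[2]+np.pi/2)
d=get_image("scene");crop(d,210,130,450,310,3.3,"pics/s1.png")
E
```

```text
1.975 [0.4255 0.058  0.1777] yaw 1.39 F [-0.1 -0.2  0.1] w 1.0
now [0.4255 0.058  0.1777] yaw 1.39 down [ 1.e-04  6.e-04 -1.e+00] | shift mm [ -4.5 147.7  -3. ] turn deg about tool y -0.16 j7 1.11
```

View pics/s1.png

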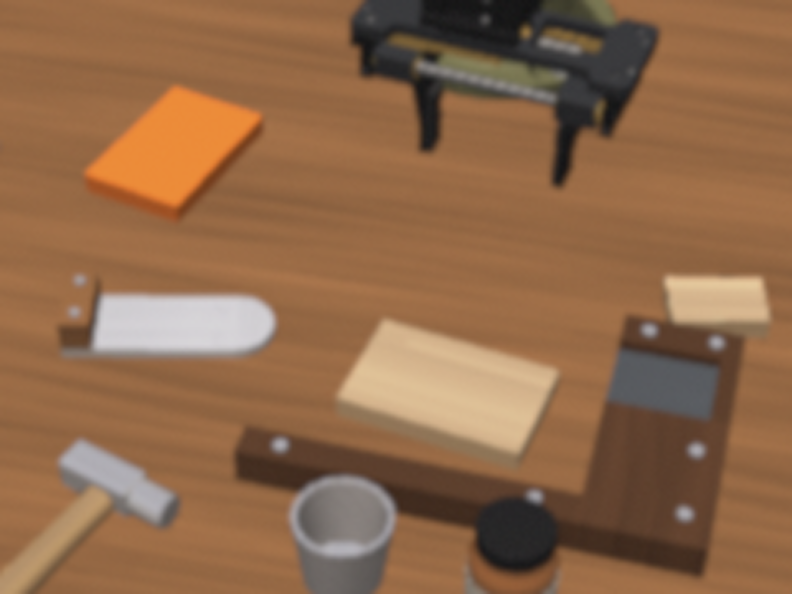

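Emit:
{"fn": "drive_tool", "kwargs": {"increments": "-4 50 -3 0 0;0 50 0 0 0;0 40 0 0 0;0 20 0 0 0;0 9 0 0 0;0 0 0 0 0"}}

```text
time: 2.78
position: [0.4276, 0.0543, 0.0086]
tool_rot: [-1.288, -1.077, 1.077]
ft_force: [0.5, -0.8, -0.6]
grip_width: 0.998
```

```bash
python3 - <<'E'
from h import *
st()
q=np.load("poses.npz");B=q["B"];F=q["F"]
p,R,s=tool()
print("tcp in F",inF(F,p),"in B",inF(B,p))
plan(*tf(F,[-.1045,-.105,.008])[0],F[2]+np.pi/2)
d=get_image("scene");crop(d,260,150,450,310,3.6,"pics/s2.png")
d=get_image("top");crop(d,200,180,360,300,5,"pics/s2t.png")
E
```

```text
2.775 [0.4276 0.0543 0.0086] yaw 1.3926 F [ 0.5 -0.8 -0.6] w 0.998
tcp in F [-0.15041564 -0.10310141] in B [-0.06121766  0.00122767]
now [0.4276 0.0543 0.0086] yaw 1.393 down [-3.e-04 -2.e-04 -1.e+00] | shift mm [  4.2   0.6 -45.8] turn deg about tool y -7.64 j7 1.27
```

View pics/s2.png

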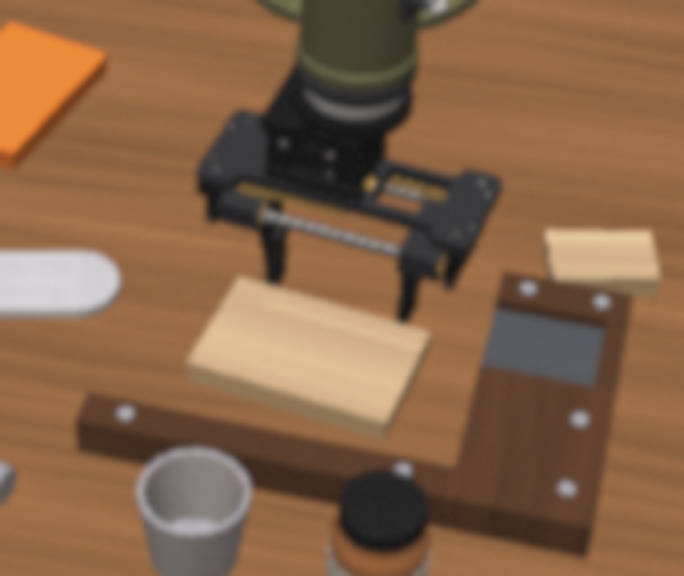

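View pics/s2t.png

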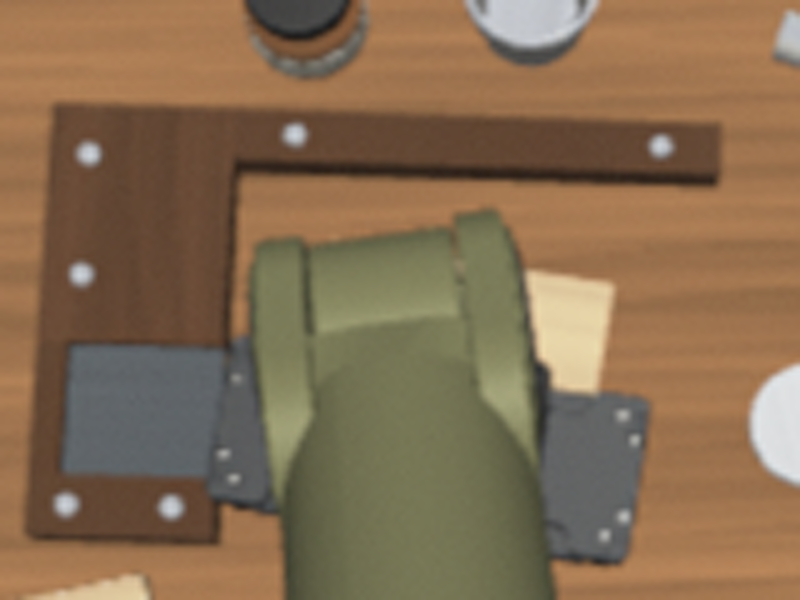

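Emit:
{"fn": "drive_tool", "kwargs": {"increments": "0.5 0 -4 -0.8 0;0.5 0 -4 -0.8 0;0.5 0 -4 -0.8 0;0.5 0 -4 -0.8 0;0.5 0 -4 -0.8 0;0.5 0 -4 -0.8 0;0 0 -4 -0.8 0;0 0 -4 -0.8 0;0 0 -4 -0.8 0;0 0 -3 -0.4 0;0 0 0 0 0"}}

```text
time: 4.25
position: [0.4673, 0.0522, 0.0086]
tool_rot: [-1.231, -1.176, 1.175]
ft_force: [-0.2, 0.5, 0.5]
grip_width: 0.998
```

```bash
python3 - <<'E'
from h import *
st()
q=np.load("poses.npz");B=q["B"];F=q["F"]
p,R,s=tool()
print("tcp in F",inF(F,p),F)
plan(*tf(F,[-.1045,-.105,.008])[0],F[2]+np.pi/2)
d=get_image("scene");crop(d,260,150,450,310,3.6,"pics/s3.png")
E
```

```text
4.25 [0.4673 0.0522 0.0086] yaw 1.5247 F [-0.2  0.5  0.5] w 0.998
tcp in F [-0.11068475 -0.10340565] [ 0.58250502  0.15058806 -0.0447386 ]
now [0.4673 0.0522 0.0086] yaw 1.525 down [ 7.e-04  0.e+00 -1.e+00] | shift mm [-1.6  0.7 -6.2] turn deg about tool y -0.08 j7 1.47
```

View pics/s3.png

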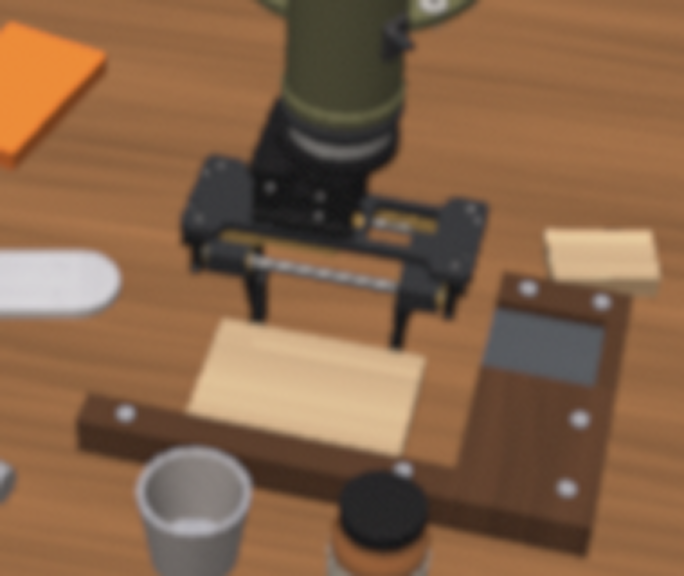

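Emit:
{"fn": "drive_tool", "kwargs": {"increments": "0 0 -3 0 0;0 0 -3 0 0;0 0 -2 0 0;0 0 -1 0 0;0 0 0 0 0"}}

```text
time: 4.92
position: [0.476, 0.0518, 0.0086]
tool_rot: [-1.231, -1.175, 1.175]
ft_force: [-0.2, 0.9, -0.5]
grip_width: 0.999
```

Emit:
{"fn": "drive_tool", "kwargs": {"increments": "0 0 -1 0 0;0 0 -1 0 0;0 0 0 0 0"}}

```text
time: 5.3
position: [0.4779, 0.0517, 0.0086]
tool_rot: [-1.231, -1.175, 1.175]
ft_force: [-0.4, 0.1, 0.0]
grip_width: 1.004
```

Emit:
{"fn": "drive_tool", "kwargs": {"increments": "0 0 -1 0 0;0 0 0 0 0"}}

```text
time: 5.55
position: [0.4779, 0.0518, 0.0084]
tool_rot: [-1.229, -1.174, 1.176]
ft_force: [-3.4, 0.2, 3.6]
grip_width: 1.001
```

Emit:
{"fn": "drive_tool", "kwargs": {"increments": "0 0 10 0 0;0 -30 0 0 0;0 -50 20 0 0;-60 -30 0 0 0;-60 0 0 0 0;-60 0 0 0 0;0 0 0 0 0"}}

```text
time: 6.42
position: [0.4404, -0.1277, 0.117]
tool_rot: [-1.237, -1.17, 1.168]
ft_force: [0.3, 1.1, 0.1]
grip_width: 1.0
```

```bash
python3 - <<'E'
from h import *
st()
d=get_image("top");crop(d,200,190,360,310,5,"pics/s4t.png")
d=get_image("scene");crop(d,220,150,450,310,3.4,"pics/s4.png")
E
```

```text
6.425 [ 0.4404 -0.1277  0.117 ] yaw 1.5158 F [0.3 1.1 0.1] w 1.0
```

View pics/s4.png

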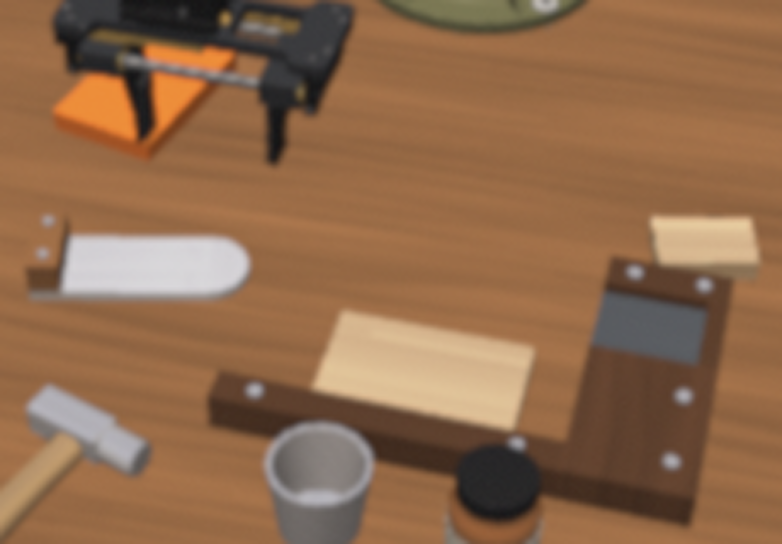

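View pics/s4t.png

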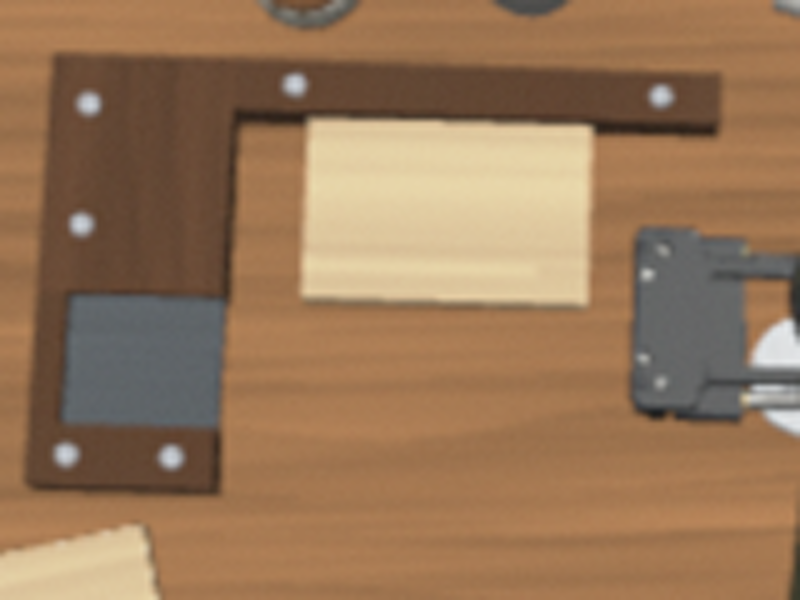

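```bash
python3 - <<'E'
from h import *
q=np.load("poses.npz");F=q["F"]
d=get_image("top")
for a,b in [(593,125),(588,305),(303,299),(308,120)]:
    w=ray(d,(a+.5)/5-.5+200,(b+.5)/5-.5+190,.018);print(inF(F,w).round(4))
plan(*tf(F,[-.048,-.21,.08])[0],F[2])
E
```

```text
[ 0.0002 -0.1759]
[-0.0904 -0.1753]
[-0.0909 -0.036 ]
[-0.001  -0.0347]
now [ 0.4409 -0.1219  0.1164] yaw 1.525 down [ 8.e-04  6.e-04 -1.e+00] | shift mm [ 68.6  36.5 -81.2] turn deg about tool y 89.95 j7 1.72
```

Emit:
{"fn": "drive_tool", "kwargs": {"increments": "34 0 -40 0 128;34 0 -41 0 128;0 0 0 10 128;0 0 0 10 128;0 0 0 10 128;0 0 0 10 128;0 0 0 10 128;0 0 0 10 128;0 0 0 10 128;0 0 0 10 128;0 0 0 10 128;0 36 0 0 128;0 0 0 0 128;0 0 0 0 128"}}

```text
time: 8.32
position: [0.5251, -0.0576, 0.081]
tool_rot: [-1.571, 0.035, -0.035]
ft_force: [-0.5, -1.1, 0.7]
grip_width: 0.498
```

```bash
python3 - <<'E'
from h import *
st()
q=np.load("poses.npz");F=q["F"]
plan(*tf(F,[-.048,-.208,.008])[0],F[2])
E
```

```text
8.325 [ 0.5251 -0.0576  0.081 ] yaw -0.0446 F [-0.5 -1.1  0.7] w 0.498
now [ 0.5251 -0.0576  0.081 ] yaw -0.045 down [ 3.e-04 -0.e+00 -1.e+00] | shift mm [ 0.  73.   2.6] turn deg about tool y 0.01 j7 0.22
```

Emit:
{"fn": "drive_tool", "kwargs": {"increments": "0 40 0 0 128;0 25 0 0 128;0 8 0 0 128;0 0 6 0 128;0 0 6 0 128;0 0 5 0 128;0 0 5 0 128;0 0 5 0 128;0 0 5 0 128;0 0 5 0 128;0 0 5 0 128;0 0 5 0 128;0 0 4 0 128;0 0 0 0 128"}}

```text
time: 10.07
position: [0.5271, -0.0068, 0.0074]
tool_rot: [-1.57, 0.036, -0.035]
ft_force: [0.4, -0.2, 0.2]
grip_width: 0.494
```

```bash
python3 - <<'E'
from h import *
st()
q=np.load("poses.npz");F=q["F"]
plan(*tf(F,[-.048,-.1495,.008])[0],F[2])
d=get_image("scene");crop(d,220,150,450,310,3.4,"pics/s5.png")
E
```

```text
10.075 [ 0.5271 -0.0068  0.0074] yaw -0.0454 F [ 0.4 -0.2  0.2] w 0.494
now [ 0.5271 -0.0068  0.0074] yaw -0.045 down [-2.e-04  5.e-04 -1.e+00] | shift mm [ 0.3 -0.6 10.2] turn deg about tool y -0.04 j7 0.21
```

View pics/s5.png

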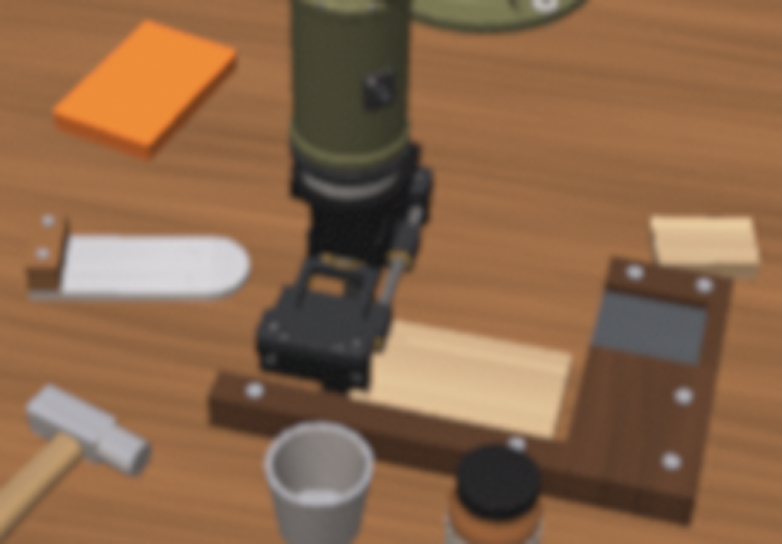

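Emit:
{"fn": "drive_tool", "kwargs": {"increments": "0 0 4 0 128;0 0 3 0 128;0 0 1 0 128;0 0 0 0 128"}}

```text
time: 10.62
position: [0.5275, 0.0008, 0.0075]
tool_rot: [-1.57, 0.036, -0.036]
ft_force: [0.3, -0.1, 0.0]
grip_width: 0.496
```

Emit:
{"fn": "drive_tool", "kwargs": {"increments": "0 0 1 0 128;0 0 1 0 128;0 0 0 0 128"}}

```text
time: 11.0
position: [0.5277, 0.0025, 0.0075]
tool_rot: [-1.57, 0.036, -0.036]
ft_force: [-0.1, -0.4, -0.7]
grip_width: 0.5
```

Emit:
{"fn": "drive_tool", "kwargs": {"increments": "0 0 1 0 128;0 0 0 0 128"}}

```text
time: 11.25
position: [0.5277, 0.0035, 0.0075]
tool_rot: [-1.57, 0.036, -0.036]
ft_force: [0.7, -0.7, 0.6]
grip_width: 0.498
```

Emit:
{"fn": "drive_tool", "kwargs": {"increments": "0 0 1 0 128;0 0 0 0 128"}}

```text
time: 11.5
position: [0.5277, 0.0039, 0.0075]
tool_rot: [-1.571, 0.036, -0.037]
ft_force: [0.4, -2.6, 0.2]
grip_width: 0.495
```

Emit:
{"fn": "drive_tool", "kwargs": {"increments": "0 0 1 0 128;0 0 0 0 128"}}

```text
time: 11.75
position: [0.5275, 0.004, 0.0075]
tool_rot: [-1.572, 0.037, -0.037]
ft_force: [-1.0, -5.6, 1.1]
grip_width: 0.497
```

Emit:
{"fn": "drive_tool", "kwargs": {"increments": "0 0 -10 0 128;0 -30 -10 0 128;0 -40 -20 0 0;-30 -30 -50 0 0;-30 0 -50 0 0;0 0 -50 0 0;0 0 0 0 0"}}

```text
time: 12.62
position: [0.4598, -0.1831, 0.1068]
tool_rot: [-1.57, 0.04, -0.044]
ft_force: [0.2, 0.8, 0.5]
grip_width: 0.959
```

```bash
python3 - <<'E'
from h import *
st()
q=np.load("poses.npz");F=q["F"];P=q["P"]
d=get_image("top");crop(d,200,190,360,310,5,"pics/s6t.png",[(tf(F,rect(-.09,0,-.14,0,.018)),(0,0,255))])
plan(*tf(P,[0,-.068,.08])[0],P[2]+np.pi/2)
E
```

```text
12.625 [ 0.4598 -0.1831  0.1068] yaw -0.0534 F [0.2 0.8 0.5] w 0.959
now [ 0.4603 -0.1806  0.1064] yaw -0.05 down [ 1.e-03  9.e-04 -1.e+00] | shift mm [ 18.1  26.3 -64.6] turn deg about tool y 74.49 j7 0.4
```

View pics/s6t.png

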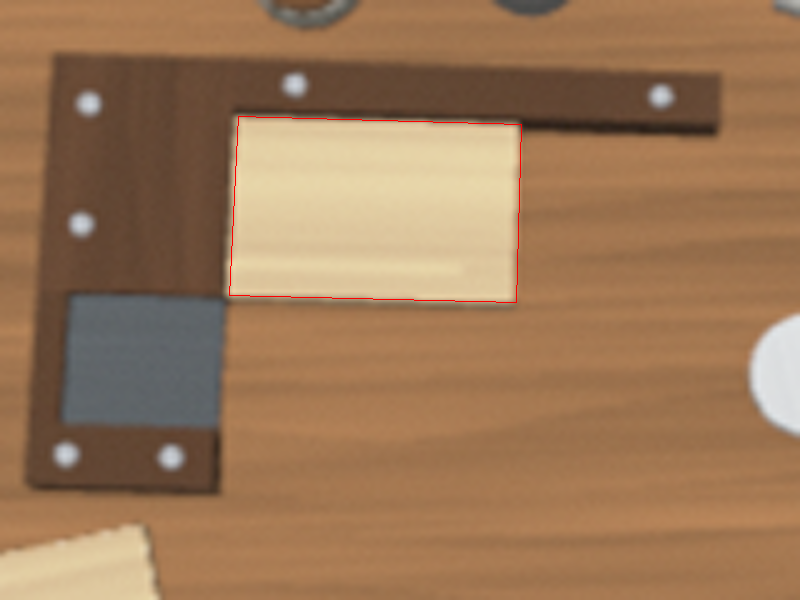

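Emit:
{"fn": "drive_tool", "kwargs": {"increments": "9 13 -32 0 0;9 13 -33 0 0;0 0 0 10 0;0 0 0 10 0;0 0 0 10 0;0 0 0 10 0;0 0 0 10 0;0 0 0 10 0;0 0 0 10 0;0 0 0 4.5 0;0 0 0 0 0"}}

```text
time: 14.05
position: [0.4762, -0.2433, 0.0796]
tool_rot: [-1.308, 1.041, -1.039]
ft_force: [0.9, -0.4, 0.1]
grip_width: 1.001
```

```bash
python3 - <<'E'
from h import *
st()
q=np.load("poses.npz");F=q["F"];P=q["P"]
d=get_image("scene");crop(d,200,150,380,270,4.4,"pics/s7.png")
plan(*tf(P,[0,-.068,.011])[0],P[2]+np.pi/2)
E
```

```text
14.05 [ 0.4762 -0.2433  0.0796] yaw -1.343 F [ 0.9 -0.4  0.1] w 1.001
now [ 0.4761 -0.2436  0.0797] yaw -1.343 down [-4.e-04  1.e-03 -1.e+00] | shift mm [ 2.2 68.7 -1.5] turn deg about tool y 0.43 j7 -0.55
```

View pics/s7.png

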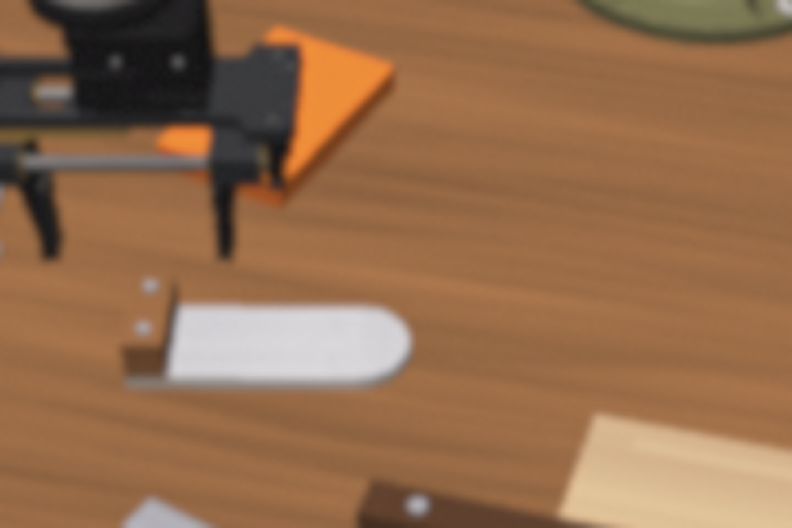

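Emit:
{"fn": "drive_tool", "kwargs": {"increments": "2 30 -1 0.4 0;0 25 0 0 0;0 9 0 0 0;0 3 0 0 0;0 0 0 0 0"}}

```text
time: 14.72
position: [0.4756, -0.2474, 0.0137]
tool_rot: [-1.304, 1.046, -1.048]
ft_force: [0.4, -0.8, 0.0]
grip_width: 1.001
```

```bash
python3 - <<'E'
from h import *
st()
d=get_image("scene");crop(d,200,150,380,270,4.4,"pics/s8.png")
E
```

```text
14.725 [ 0.4756 -0.2474  0.0137] yaw -1.3529 F [ 0.4 -0.8  0. ] w 1.001
```

View pics/s8.png

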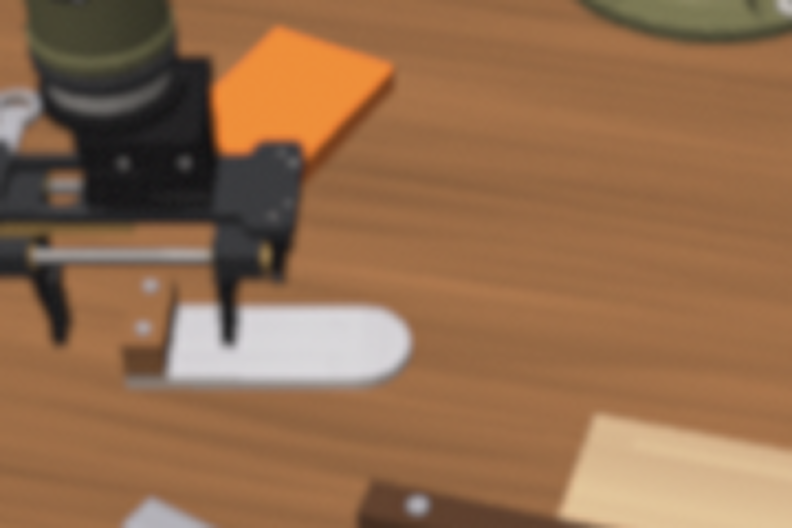

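Emit:
{"fn": "drive_tool", "kwargs": {"increments": "0 2 0 0 0;0 0 0 0 150;0 0 0 0 180;0 0 0 0 230;0 0 0 0 230;0 0 0 0 230;0 0 0 0 230", "squeeze": 25}}

```text
time: 15.65
position: [0.475, -0.2472, 0.0111]
tool_rot: [-1.304, 1.048, -1.048]
ft_force: [-0.8, 0.0, -0.5]
grip_width: 0.403
```

```bash
python3 - <<'E'
from h import *
st()
d=get_image("scene");crop(d,200,150,380,270,4.4,"pics/s9.png")
d=get_image("top");crop(d,330,220,430,295,8,"pics/s9t.png")
E
```

```text
15.65 [ 0.475  -0.2472  0.0111] yaw -1.3534 F [-0.8  0.  -0.5] w 0.403
```

View pics/s9.png

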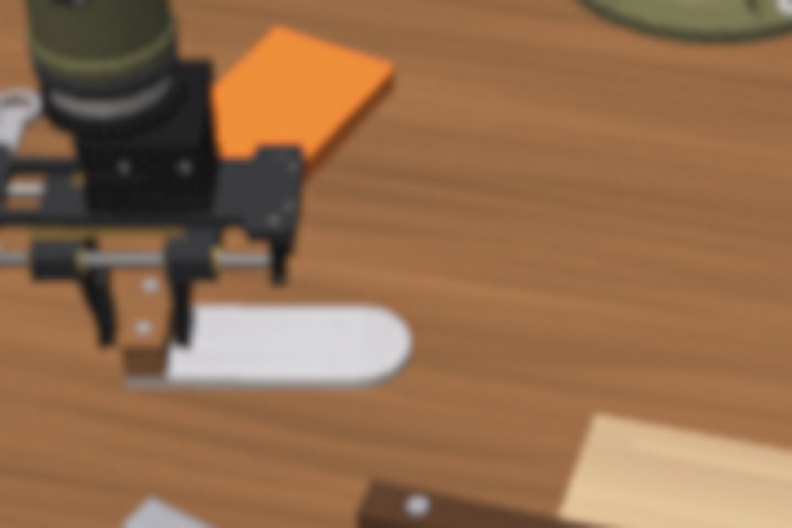

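View pics/s9t.png

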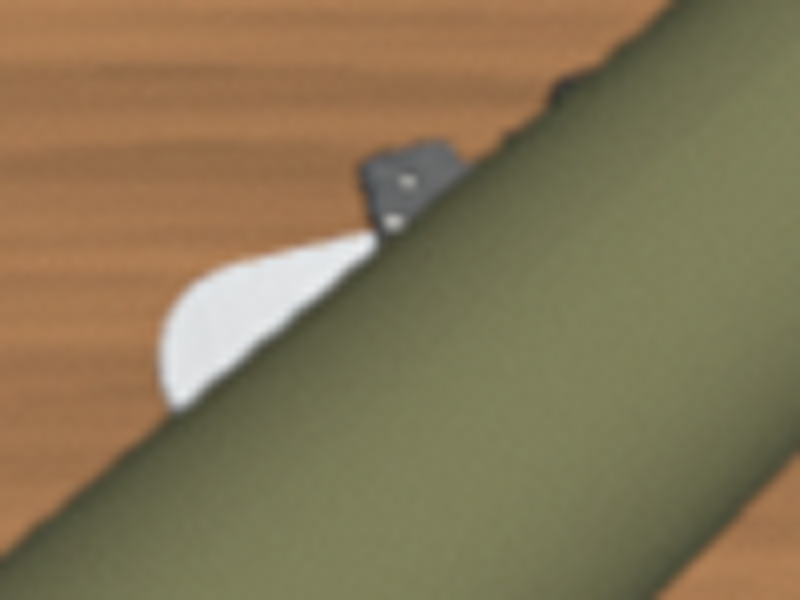

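Emit:
{"fn": "drive_tool", "kwargs": {"increments": "0 0 0 0 230;0 0 0 0 230;0 0 0 0 230;0 0 0 0 230"}}

```text
time: 16.25
position: [0.475, -0.2468, 0.011]
tool_rot: [-1.304, 1.048, -1.047]
ft_force: [-0.5, 3.6, 1.8]
grip_width: 0.278
```

```bash
python3 - <<'E'
from h import *
st()
q=np.load("poses.npz");F=q["F"];P=q["P"]
p,R,s=tool()
# assume plate origin = tcp + .068 along plate dir
print("tcp in F",inF(F,p),"tcp in P",inF(P,p))
# plate origin target in F (-.125,-.20): grip at -.268
plan(*tf(F,[-.125,-.188-.068,.012])[0],F[2]+np.pi/2)
E
```

```text
16.25 [ 0.475  -0.2468  0.011 ] yaw -1.3531 F [-0.5  3.6  1.8] w 0.278
tcp in F [-0.08962293 -0.40179452] tcp in P [-0.00029997 -0.0687444 ]
now [ 0.475  -0.2468  0.011 ] yaw -1.353 down [-1.e-04  7.e-04 -1.e+00] | shift mm [-150.    -0.9    3.7] turn deg about tool y 15.04 j7 -0.47
```

Emit:
{"fn": "drive_tool", "kwargs": {"increments": "0 0 0 5 230;0 0 0 5 230;0 0 0 5 230;-10 0 -7 0 230;-10 0 -7 0 230;-10 0 -7 0 230;-10 0 -7 0 230;-10 0 -7 0 230;-10 0 0 0 230;-10 0 0 0 230;-10 0 0 0 230;-10 0 0 0 230;0 0 0 0 230"}}

```text
time: 17.88
position: [0.4443, -0.154, 0.011]
tool_rot: [-1.188, 1.242, -1.239]
ft_force: [0.2, 2.2, -0.3]
grip_width: 0.277
```

```bash
python3 - <<'E'
from h import *
st()
q=np.load("poses.npz");F=q["F"];P=q["P"]
p,R,s=tool()
print("tcp in F",inF(F,p))
plan(*tf(F,[-.125,-.188-.068,.0115])[0],F[2]+np.pi/2)
G=np.array([*tf(F,[-.125,inF(F,p)[1]+.068,0])[0][:2],F[2]])
L=[(tf(G,rect(-.03,.03,-.08,.08,.008)),(255,0,255)),(tf(F,rect(-.09,0,-.14,0,.018)),(0,0,255)),(tf(F,rect(-.157,-.093,0,.075,.021)),(255,255,0))]
d=get_image("scene");crop(d,220,150,450,310,3.4,"pics/s10.png",L)
d=get_image("top");crop(d,200,190,400,330,4,"pics/s10t.png",L)
E
```

```text
17.875 [ 0.4443 -0.154   0.011 ] yaw -1.6134 F [ 0.2  2.2 -0.3] w 0.277
tcp in F [-0.12445032 -0.3104665 ]
now [ 0.4443 -0.154   0.011 ] yaw -1.613 down [-2.0e-04  1.8e-03 -1.0e+00] | shift mm [-54.5  -0.4  -0.4] turn deg about tool y 0.12 j7 -0.95
```

View pics/s10.png

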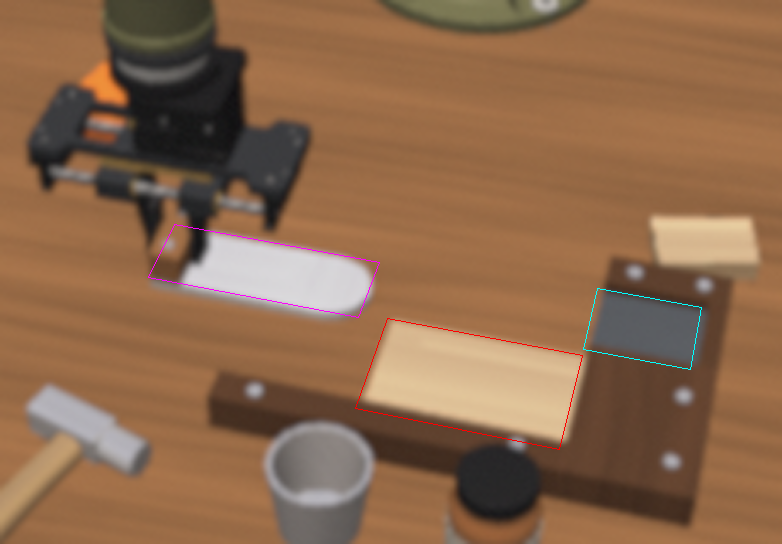

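View pics/s10t.png

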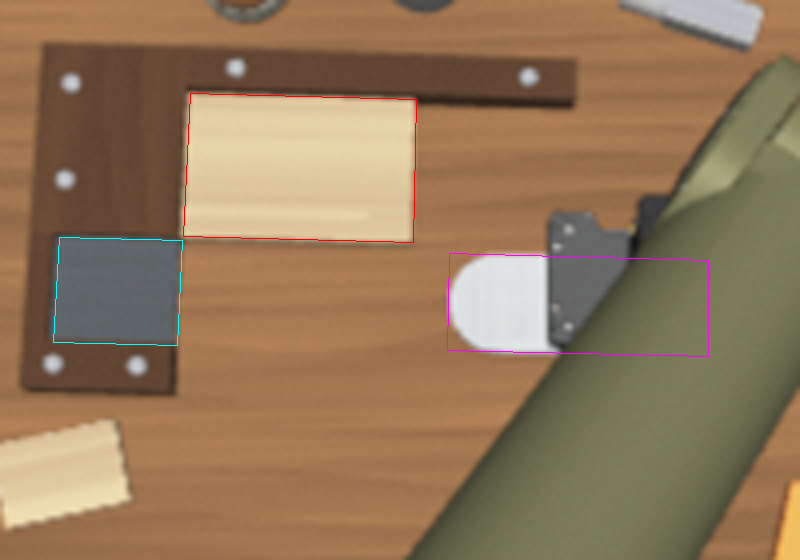

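Emit:
{"fn": "drive_tool", "kwargs": {"increments": "-12 0 0 0 230;-12 0 0 0 230;-12 0 0 0 230;-12 0 0 0 230;-12 0 0 0 230;-12 0 0 0 230;-12 0 0 0 230;-12 0 0 0 230;-12 0 0 0 230;-12 0 0 0 230;-12 0 0 0 230;0 0 0 0 230"}}

```text
time: 19.48
position: [0.45, -0.0221, 0.011]
tool_rot: [-1.188, 1.241, -1.239]
ft_force: [0.7, 0.3, -1.4]
grip_width: 0.278
```

```bash
cat > look.py <<'E'
from h import *
import sys
st()
q=np.load("poses.npz");F=q["F"]
p,R,s=tool()
print("tcp in F",inF(F,p))
plan(*tf(F,[-.125,-.005-.0685,.0115])[0],F[2]+np.pi/2)
G=np.array([*tf(F,[-.125,inF(F,p)[1]+.0685,0])[0][:2],F[2]])
L=[(tf(G,rect(-.03,.03,-.08,.08,.008)),(255,0,255)),(tf(F,rect(-.09,0,-.14,0,.018)),(0,0,255))]
n=sys.argv[1]
d=get_image("scene");crop(d,270,170,450,310,4.2,f"pics/{n}.png",L)
d=get_image("top");crop(d,200,190,360,310,5,f"pics/{n}t.png",L)
E
python3 look.py s11
```

```text
19.475 [ 0.45   -0.0221  0.011 ] yaw -1.6131 F [ 0.7  0.3 -1.4] w 0.278
tcp in F [-0.12465626 -0.17847577]
now [ 0.45   -0.0221  0.011 ] yaw -1.613 down [-1.0e-04  1.1e-03 -1.0e+00] | shift mm [-1.05e+02 -3.00e-01 -1.00e-01] turn deg about tool y 0.14 j7 -1.31
```

View pics/s11.png

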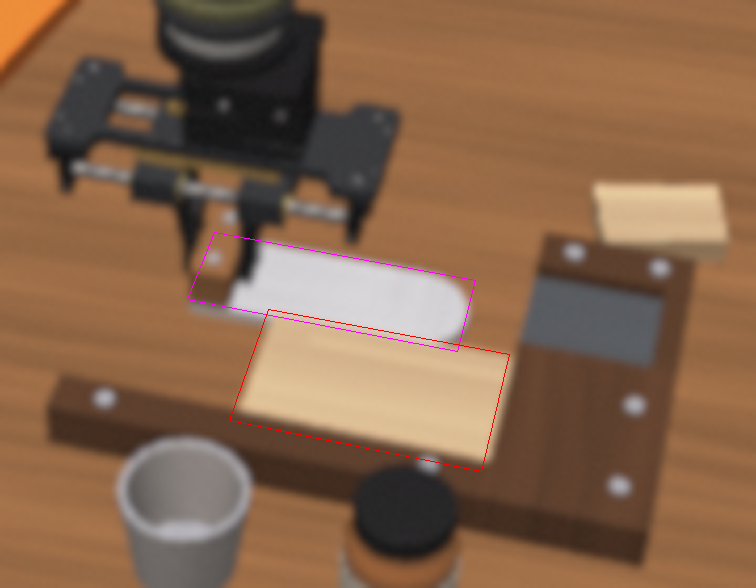

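View pics/s11t.png

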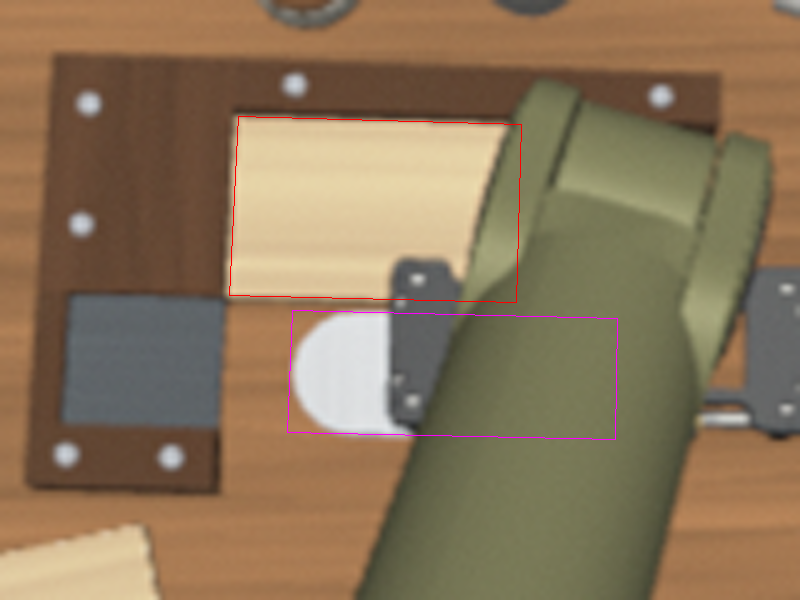

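Emit:
{"fn": "drive_tool", "kwargs": {"increments": "-10 0 0 0 230;-10 0 0 0 230;-5 0 0 0 230;-5 0 0 0 230;-5 0 0 0 230;-5 0 0 0 230;0 0 0 0 230"}}

```text
time: 20.45
position: [0.4517, 0.0171, 0.0111]
tool_rot: [-1.187, 1.242, -1.241]
ft_force: [-0.3, 1.0, -1.8]
grip_width: 0.275
```

Emit:
{"fn": "drive_tool", "kwargs": {"increments": "-5 0 0 0 230;-5 0 0 0 230;-5 0 0 0 230;-5 0 0 0 230;0 0 0 0 230"}}

```text
time: 21.08
position: [0.4526, 0.0371, 0.0111]
tool_rot: [-1.188, 1.241, -1.241]
ft_force: [0.1, 0.9, -1.7]
grip_width: 0.276
```

Emit:
{"fn": "drive_tool", "kwargs": {"increments": "-5 0 0 0 230;-5 0 0 0 230;-5 0 0 0 230;-5 0 0 0 230;0 0 0 0 230"}}

```text
time: 21.7
position: [0.4535, 0.0571, 0.0111]
tool_rot: [-1.188, 1.241, -1.241]
ft_force: [-0.2, 1.2, -2.6]
grip_width: 0.272
```

```bash
python3 look.py s12
```

```text
21.7 [0.4535 0.0571 0.0111] yaw -1.6143 F [-0.2  1.2 -2.6] w 0.272
tcp in F [-0.12469103 -0.09918987]
now [0.4535 0.0571 0.0111] yaw -1.614 down [ 1.e-04  8.e-04 -1.e+00] | shift mm [-25.7  -0.4  -0.3] turn deg about tool y 0.07 j7 -1.47
```

View pics/s12.png

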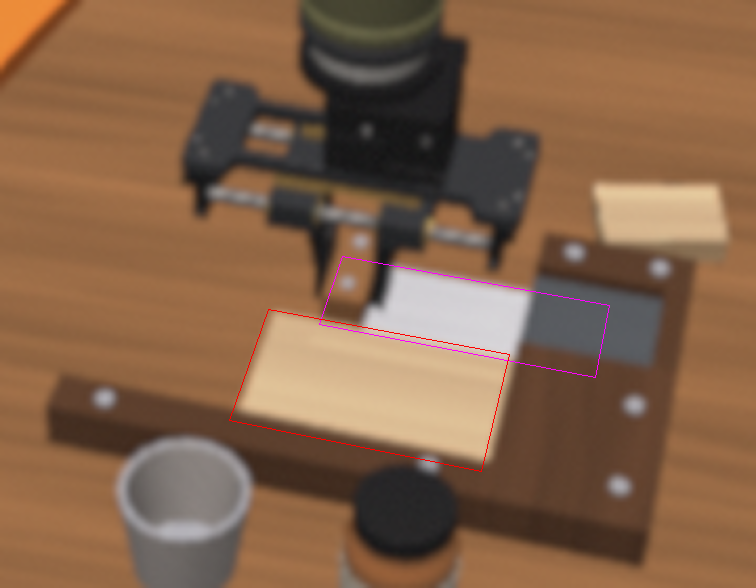

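View pics/s12t.png

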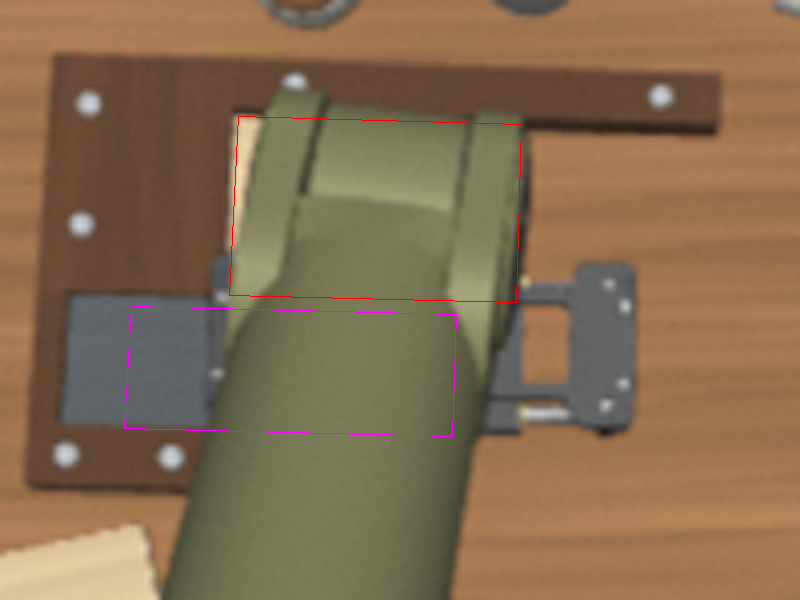

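Emit:
{"fn": "drive_tool", "kwargs": {"increments": "-5 0 0 0 230;-5 0 0 0 230;-5 0 0 0 230;-4 0 0 0 230;-3 0 0 0 230;0 0 0 0 230"}}

```text
time: 22.55
position: [0.4544, 0.0787, 0.0111]
tool_rot: [-1.188, 1.242, -1.241]
ft_force: [0.8, 1.0, -1.5]
grip_width: 0.272
```

Emit:
{"fn": "drive_tool", "kwargs": {"increments": "-1 0 0 0 230;-1 0 0 0 230;0 0 0 0 230"}}

```text
time: 22.92
position: [0.4545, 0.0799, 0.0111]
tool_rot: [-1.188, 1.242, -1.242]
ft_force: [-0.5, -0.8, -1.4]
grip_width: 0.274
```

Emit:
{"fn": "drive_tool", "kwargs": {"increments": "-1 0 0 0 230;-1 0 0 0 230;0 0 0 0 230"}}

```text
time: 23.3
position: [0.4547, 0.0822, 0.0111]
tool_rot: [-1.188, 1.242, -1.242]
ft_force: [-1.0, -0.5, -1.4]
grip_width: 0.276
```

Emit:
{"fn": "drive_tool", "kwargs": {"increments": "-1 0 0 0 230;0 0 0 0 230"}}

```text
time: 23.55
position: [0.4547, 0.0832, 0.0111]
tool_rot: [-1.188, 1.242, -1.242]
ft_force: [0.1, -0.6, -1.9]
grip_width: 0.273
```

Emit:
{"fn": "drive_tool", "kwargs": {"increments": "-1 0 0 0 230;0 0 0 0 230"}}

```text
time: 23.8
position: [0.4547, 0.0842, 0.0111]
tool_rot: [-1.188, 1.242, -1.242]
ft_force: [0.4, -0.8, -1.6]
grip_width: 0.275
```

Emit:
{"fn": "drive_tool", "kwargs": {"increments": "-1 0 0 0 230;0 0 0 0 230"}}

```text
time: 24.05
position: [0.4548, 0.0852, 0.0111]
tool_rot: [-1.188, 1.242, -1.242]
ft_force: [0.3, -1.5, -1.2]
grip_width: 0.273
```

Emit:
{"fn": "drive_tool", "kwargs": {"increments": "-1 0 0 0 230;0 0 0 0 230"}}

```text
time: 24.3
position: [0.4548, 0.086, 0.0111]
tool_rot: [-1.188, 1.242, -1.242]
ft_force: [-0.7, -0.7, -1.0]
grip_width: 0.274
```

Emit:
{"fn": "drive_tool", "kwargs": {"increments": "-1 0 0 0 230;0 0 0 0 230"}}

```text
time: 24.55
position: [0.4548, 0.0861, 0.0111]
tool_rot: [-1.189, 1.242, -1.243]
ft_force: [-0.7, -6.2, 0.8]
grip_width: 0.271
```

```bash
python3 look.py s13
```

```text
24.55 [0.4548 0.0861 0.0111] yaw -1.6156 F [-0.7 -6.2  0.8] w 0.271
tcp in F [-0.12471221 -0.07016608]
now [0.4548 0.0861 0.0111] yaw -1.616 down [-1.0e-04 -1.1e-03 -1.0e+00] | shift mm [ 3.3 -0.4 -0.3] turn deg about tool y -0.0 j7 -1.53
```

View pics/s13.png

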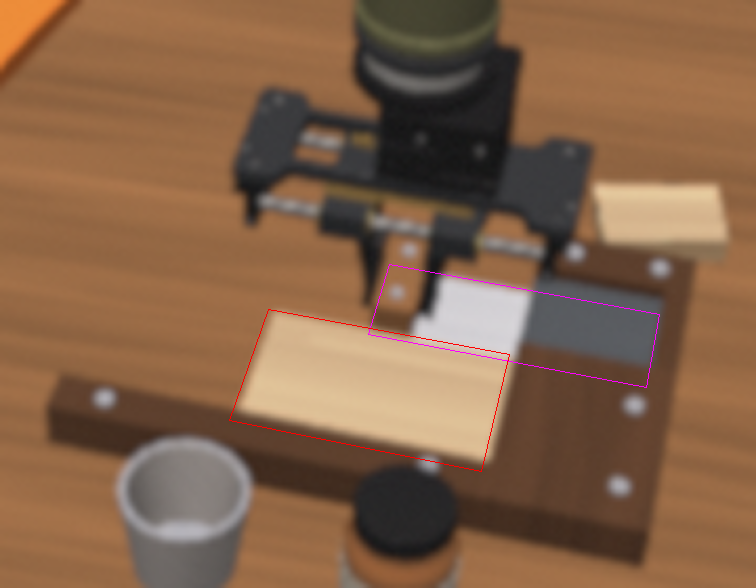

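Emit:
{"fn": "drive_tool", "kwargs": {"increments": "0.5 0 0 0 230;0 0 0 0 170;0 0 0 0 120;0 0 0 0 120;0 0 0 0 120;0 0 0 0 120"}}

```text
time: 25.4
position: [0.4548, 0.0867, 0.0111]
tool_rot: [-1.188, 1.242, -1.242]
ft_force: [-0.3, 0.9, -0.0]
grip_width: 0.522
```

Emit:
{"fn": "drive_tool", "kwargs": {"increments": "0 -10 0 0 120;0 -30 0 0 120;0 -40 0 0 120;40 -40 0 0 120;60 0 0 0 120;60 0 0 0 120;60 0 0 0 120;60 0 0 0 120;0 0 0 0 120"}}

```text
time: 26.52
position: [0.4399, -0.201, 0.1311]
tool_rot: [-1.186, 1.251, -1.255]
ft_force: [-0.2, 0.8, 0.3]
grip_width: 0.529
```

```bash
python3 - <<'E'
from h import *
st()
q=np.load("poses.npz");F=q["F"]
L=[(tf(F,rect(-.155,-.095,-.085,-.061,.034)),(255,0,255)),(tf(F,rect(-.09,0,-.14,0,.018)),(0,0,255))]
d=get_image("scene");crop(d,270,170,450,310,4.2,"pics/s14.png")
d=get_image("top");crop(d,200,190,360,310,5,"pics/s14t.png",L)
E
```

```text
26.525 [ 0.4399 -0.201   0.1311] yaw -1.6291 F [-0.2  0.8  0.3] w 0.529
```

View pics/s14.png

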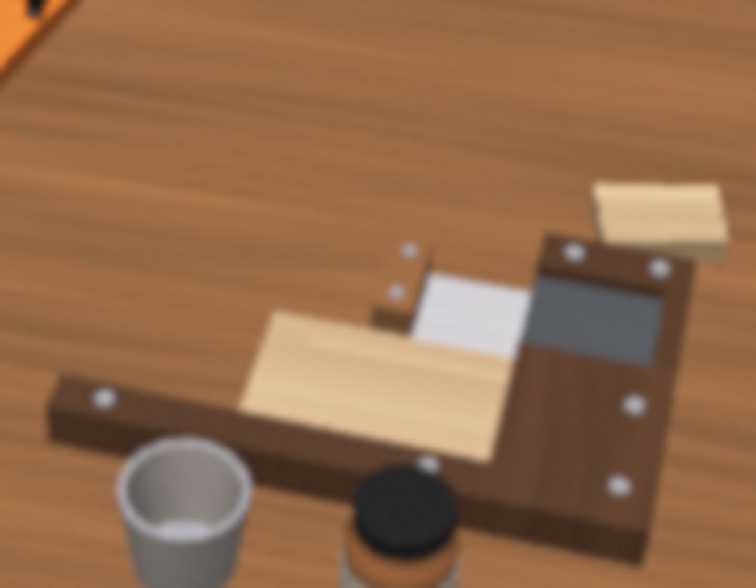

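View pics/s14t.png

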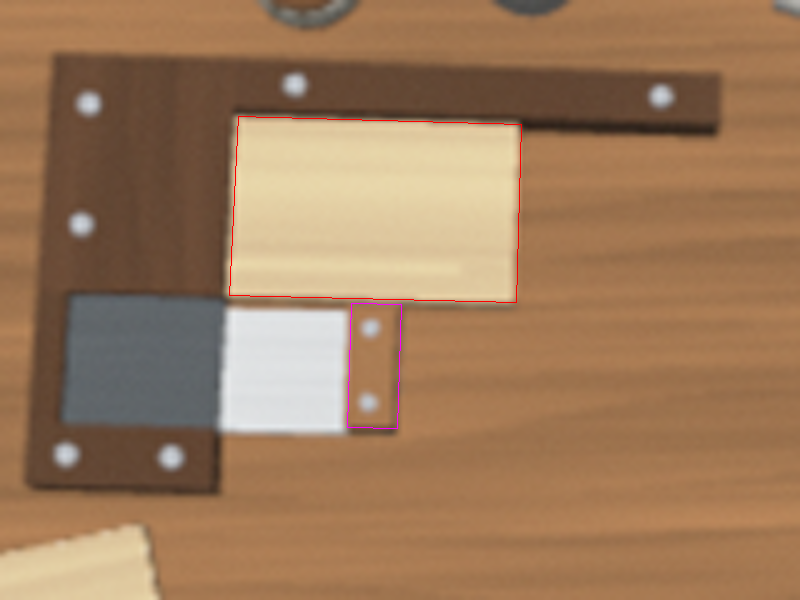

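```bash
python3 - <<'E'
from h import *
q=np.load("poses.npz");F=q["F"]
d=get_image("top");g=cv2.cvtColor(d["img"],cv2.COLOR_RGB2LAB)[:,:,0].astype(float)
# sub-pixel edge scan in F coordinates at z=.018
def scan(P0,P1,n=81):
    t=np.linspace(0,1,n);pts=[proj(d,tf(F,[*(np.array(P0)+(np.array(P1)-P0)*k),.018])[0]) for k in t]
    m=np.array(pts,np.float32);v=cv2.remap(g.astype(np.float32),m[:,0].reshape(-1,1),m[:,1].reshape(-1,1),cv2.INTER_LINEAR).ravel()
    k=np.argmax(np.abs(np.diff(cv2.GaussianBlur(v.reshape(-1,1),(1,9),0).ravel())));return (np.array(P0)+(np.array(P1)-P0)*t[k]).round(4)
for y in(-.13,-.115,-.1,-.02): print("low edge",scan([-.105,y],[-.075,y])[0],"top edge",scan([-.015,y],[.015,y])[0])
for x in(-.08,-.045,-.01): print("end",scan([x,-.155],[x,-.125])[1])
crop(d,200,190,360,310,5,"pics/s15.png")
E
```

```text
low edge -0.0896 top edge -0.0007
low edge -0.0896 top edge 0.0011
low edge -0.09 top edge 0.0008
low edge -0.0964 top edge 0.0011
end -0.1392
end -0.1385
end -0.1396
```

View pics/s15.png

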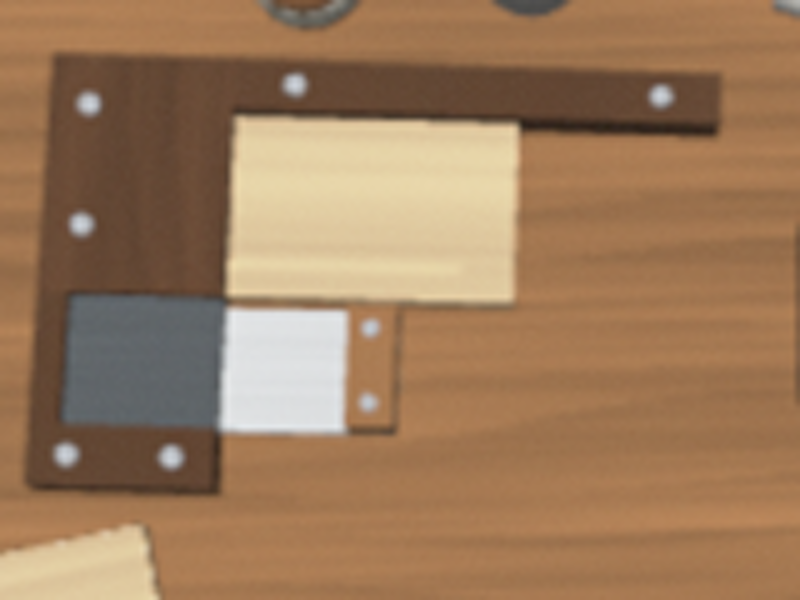

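The board's edges measure within about 1.5 mm of flush and the plate is home. The one outlier, -0.0964 at y = -0.02, is the scan catching the edge of the white plate next to the board. Handing in.

```bash
python3 -c "
from bench import workorder;print(workorder.close_job())"
```

```text
the job is handed in; nothing more can be done
None
```

The fixture is loaded and the job is handed in, at about 27 s of the 72 s allowed; handing in gave no verdict.

- **Board:** I pushed it square against the long fence with the open fingers. I then pushed it along the fence to the end stop with the fingers half closed, until the force rose (about 6 N).
- **Plate:** I gripped it front to back by its wooden grip, turned it, and slid it along the bench into the slot. It stopped with a sharp 6 N rise at the slot's closed end. I then let go and moved the arm clear.

**Last checks:**
- **Board:** In the top camera its edges measure within about 1.5 mm of flush on both fences, and it looks square. One edge reading was off by about 6 mm, because the scan had caught the neighbouring white plate instead of the board.
- **Plate:** The top view shows its grip where it should be when fully home. The arm reached contact about 3 mm further than I had predicted. I put this down to camera calibration error (about 2 mm) and a small slip in the grip, but could not confirm it because the nose is hidden in the slot.
- **Bystanders:** I saw no contact with any of them, and those still in view looked unmoved. I did not measure their positions.

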